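# Stand a ballasted level float heavy end down on the welding positioner

### The arm

A 7-joint arm with a two-finger parallel gripper is mounted at the origin on the work surface. World frame = base frame: x ahead of the robot, y to its left, z up, the work surface at z = 0. Lengths are in m, angles in rad, forces in N, time in s.
With the tool pointing down it reaches from about 0.4 to 0.875 m from the base axis. Payload 4.4 kg.
Tool frame: the origin (TCP) lies midway between the tips of the shut fingers; the grasp point (between the pads) lies arm.grasp_offset behind it (arm.grasp_offset is the distance from the TCP to the grasp point, in m); z points along the fingers, x is the direction in which the jaws open and shut, and the axes are right-handed (so a half turn about z gives the same grasp; the last joint's range is limited). The gripper opens to 85 mm and grips with 20 to 120 N. Pads are 22 mm wide; open, the fingers measure 114 mm over their backs; the gripper's body (76 mm by 85 mm) begins 54 mm behind the grasp point. The pads swing forward as they close: fully open they stand 13 mm farther back than shut.
Start: joints at [-1.316, 0.628, 0.038, 1.517, -0.027, 0.996, -0.02], TCP at [0.205, 0.617, 0.231] pointing down, gripper open.
Joint ranges: [-3.06, 3.06], [-0.37, 2.12], [-1.25, 1.32], [0.18, 2.47], [-1.1, 4.24], [0.23, 1.98], [-2.94, 2.94]. Speed limits (rad/s): [2.57, 2.57, 3.14, 3.14, 3.14, 3.14, 3.14].

### API

Orientations are given as a unit quaternion [w, x, y, z].
In Python, from rig import arm gives the robot as it stands. The module is installed in compiled form; this text tells all that it offers.
- The arm moves only by the tool servo_tool, never from a script. Its arguments are lists of equal length, an entry for each row: "linear": the shift along the tool's x, y, z in units of 25 mm (1.0 is 25 mm), a list of three; "dr": the turn, a rotation vector about the tool's x, y, z in units of 6 degrees (1.0 is 6 degrees), a list of three. In form: {"linear": [[dx, dy, dz], ...], "dr": [[rx, ry, rz], ...]}. A call has 1 to 20 rows; each row shifts and turns the commanded pose from where the row before left it, along the tool's axes as they then stand; what a row does not reach is not made up. A row lasts 1/12 s, in which the tool goes at most 41.7 mm and 7.16 degrees, less where a joint would pass 70% of its speed; a pose out of reach is approached as far as the arm can. A call is refused whole if a number of a shift passes 1 or a number of a turn 1, either way. A call with a gripper value outside its range is refused whole. "gripper" is the closure in counts, from 0 (fully open) to 255 (shut), set as the call begins (left out, the last holds). The fingers move at their own pace and stop on an object; "squeeze" is the grip in N (left out, the last holds). Time passes only in rows, so rows that do not move let the fingers close. It gives the time, the measured TCP pose, the force and the opening at its end, in the units of the state.
- arm.get_obs(): the state, without advancing time (a new reading comes with each control period).
- arm.capture(name): name is "side" or "top" or "wrist"; returns a dict with "img" (384x512x3 uint8, red, green, blue), "vertical_fov" (degrees; the focal length in pixels is half the picture's height over the tangent of half this angle, whatever the lens; pixels are square), "cx", "cy" (the principal point, pixels), "k1" (the pictures are not rectified: a ray, as slopes to the right and down, at radius r is drawn at 1 + k1 r^2 times it, then the intrinsics apply), "eye" and "attitude" of the camera in the world. Camera axes: x right, y up, looking along -z (the intrinsics and any distortion apply to the point x, -y, -z); pixel columns grow to the right and rows downward; lengths in m; the calibration is good to about 2 mm. A picture is of the moment at which its call begins. There is no depth.
- arm.job_done(): hands the job in, once; it reports no verdict.
Trained networks look in the newest picture that a camera, given by its name, has taken for a name from the list of things; names that differ only in an ending like _2 or _b are one class to them, and where a whole thing is asked for, a point or a joint stands for the part that bears it (a point fixed in the world has none). Each returns a list of dicts, best first, with "confidence" (0 to 1); they miss things now and then, are a little off and sometimes report something else, mostly with a low value. They report only what shows in the picture. A call takes as long as a camera call. They do not tell look-alikes from the thing itself.
- arm.spot_in(camera, label): "extent" ([left, top, right, bottom] in pixels, round what is visible of it).
- arm.trace(camera, label): "region" (384x512 bool, what is visible of it) and "extent" ([left, top, right, bottom] in pixels, round what is visible of it).
The state is a dict: "time": time; "joint_positions": joint angles; "qd": joint speeds; "effort": joint torques, N m; "tcp_pos": TCP position; "tcp_rot": TCP orientation; "ft_force": force on the tool from outside, world axes, zero at the start; "torque": the same for the moment, N m; "finger_gap": finger opening in m.
Only numpy, scipy, OpenCV 4.12 (cv2) and the standard library are available. Lean on these libraries where they do the work, as an engineer would, in place of code of your own. Each camera call takes 0.05 s, during which the arm holds its last target.

### The job

Two level floats lie in the notched rack, waiting for the lifting eye that is welded on the light end; their ballast is sealed in one end and the two ends look alike. Lift the float in the front notch (the notch nearer the robot) clear of the rack by its middle and feel which end is heavy, then stand it upright, heavy end down, in the middle of the positioner's round faceplate, inside the small ring, setting it down without a knock, and let go. Leave the other float in its notch and the hand tools and the steel flange lying where they are.

Things in the scene. Friction and masses are not known exactly. Their poses are not given: they have to be found in the camera images.
- float_1: one of two like level floats: closed plain stainless cylinder, flat ends, 50 mm diameter, 150 mm long, about 0.3 kg, a weld seam near each end. A ballast slug sealed in one end puts its balance point about 40 mm from the middle towards that end; nothing outside shows which. Origin mid-length on its axis; x runs along it, but its direction says nothing of the heavy end. Starts lying in either notch
- float_2: one of two like level floats: closed plain stainless cylinder, flat ends, 50 mm diameter, 150 mm long, about 0.3 kg, a weld seam near each end. A ballast slug sealed in one end puts its balance point about 40 mm from the middle towards that end; nothing outside shows which. Origin mid-length on its axis; x runs along it, but its direction says nothing of the heavy end. Starts lying in either notch
- rack: fixed grey steel rack: two notched rails along its x, 236 mm long, 16 mm thick, centred at its y = -60 and +60 mm (104 mm free between them), tops 51 mm over the bench. Floats lie across both rails, along the rack's y, axis 62 mm over the bench, ends 7 mm beyond the rails. Tie plates 6 mm thick, 30 mm wide join the rails at x = -98 and +98 mm. Origin mid-underside, z up
- front_notch (a point): middle of the rack's front place (rack x = -55 mm), a pair of 90 degree V notches, the one nearer the robot: where the middle of the float lying there is, 62 mm over the bench; axes as the rack's, so its y runs along the float
- back_notch (a point): the same for the back place (rack x = +55 mm), farther from the robot
- positioner: fixed bench welding positioner: a blue housing on a foot 250 x 205 mm with a control panel on its -x side, and a level round steel faceplate of 210 mm diameter, whose top is 130 mm over the bench; the faceplate stays still. Origin at the middle of its underside, z up
- plate_centre (a point): centre of the faceplate's flat top face, 130 mm over the bench, z up. Two rings are engraved round it: a small one of 80 mm diameter (the float stands inside it) and one of 150 mm; the face is flat
- hammer: bystander: hand hammer 280 mm long, lying on the bench beyond the work; origin in the middle of its underside
- chisel: bystander: cold chisel 180 mm long, 18 mm high, lying on the bench; origin at its middle, on the bench
- flange: bystander: plain steel ring, 170 mm diameter, 18 mm high, 2.6 kg, lying on the bench; origin at the middle of its underside
- grinder: bystander: cordless angle grinder about 370 mm long, lying on the bench; origin below its middle
There are look-alikes about, which are no part of the job. What is shaped like the float_2 but orange, pink or red is not meant.

How it is judged:
By the outcome, as a careful person would: the job done as asked, in the order asked, and still so for the second after the job is handed in, with the robot touching nothing.
It also fails if it takes over 67 s, if anything falls off the work surface, if the arm or the gripper's body presses on something with over 40 N, if the wrist force passes 120 N, or if a joint passes its speed limit or range.

## Working session

There is one attempt and no reset: what is moved stays moved. The work goes in short steps, Python scripts to look and compute and a tool call to move; the robot and the scene stay as the last step left them, time stands still between calls to the robot, and variables do not carry over. Pictures are saved under pics/ and viewed, and the job is handed in when it is done.

Besides the shell and the picture viewer there is one more tool, called by a JSON object that holds its "method" and its "body", one argument or row to a line. servo_tool: Moves the arm, as the interface text tells. Its arguments: {"type":"object","properties":{"linear":{"type":"array","items":{"type":"array","items":{"type":"number"}}},"dr":{"type":"array","items":{"type":"array","items":{"type":"number"}}},"gripper":{"type":"number"},"squeeze":{"type":"number"}},"required":["linear","dr"]}

```bash
mkdir -p pics; python3 - <<'E'
from rig import arm
import cv2,json
o=arm.get_obs()
for k,v in o.items(): print(k,v)
print(arm.grasp_offset)
for n in("side","top","wrist"):
    c=arm.capture(n); cv2.imwrite(f"pics/{n}0.png",c["img"][:,:,::-1])
    print(n,{k:v for k,v in c.items() if k!="img"})
E
```

```text
time 0.0
joint_positions [-1.31581904  0.629312    0.03844075  1.51836399 -0.02699556  0.99630977
 -0.01995436]
qd [-0.00081413 -0.00162324  0.00135335 -0.00088076  0.00175663  0.00093394
 -0.00053165]
effort [-3.03602437e-04 -5.63402760e+01  1.22625243e+00 -1.93442023e+01
  1.10078513e-02  1.04314418e-02  2.09005617e-05]
tcp_pos [0.20472407 0.61626119 0.23041248]
tcp_rot [ 5.59060488e-04  8.10942825e-01  5.85124650e-01 -7.52664689e-04]
ft_force [-0.05205188  0.44625022  0.10453033]
torque [-0.02211032  0.01519712 -0.05019868]
finger_gap 0.08539859914318397
0.0187
side {'vertical_fov': 55.694221892681995, 'cx': 259.1693324407384, 'cy': 192.4226100551352, 'k1': -0.013434744328344591, 'eye': array([ 0.35110486, -0.69062855,  0.78720929]), 'attitude': array([ 0.91135126,  0.38705867, -0.04500515, -0.13266124])}
top {'vertical_fov': 48.935510774746895, 'cx': 257.8936172373142, 'cy': 192.24438423976275, 'k1': 0.05145169467990066, 'eye': array([0.3568054 , 0.00514222, 1.29464996]), 'attitude': array([ 0.71445384,  0.05872818, -0.05731251, -0.69485394])}
wrist {'vertical_fov': 66.68481084913515, 'cx': 255.52310001306688, 'cy': 183.67992811899268, 'k1': -0.058008591707667964, 'eye': array([0.13120734, 0.64198567, 0.3736796 ]), 'attitude': array([ 0.80104145, -0.12605393, -0.0903016 ,  0.57817699])}
```

View pics/side0.png

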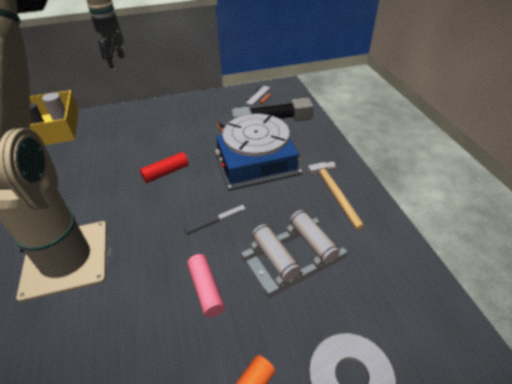

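View pics/top0.png

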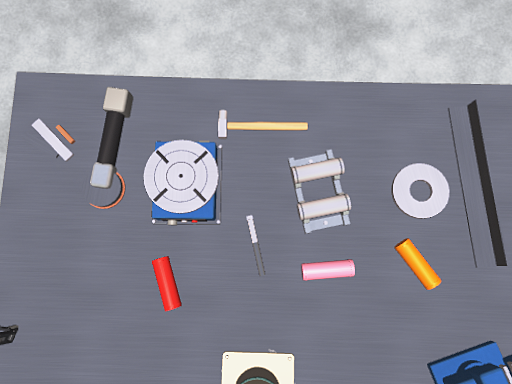

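View pics/wrist0.png

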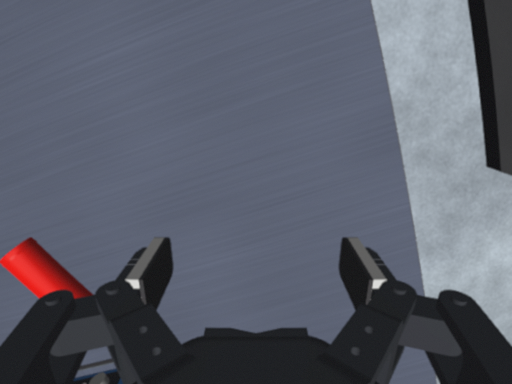

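The top view shows the front float at about (324,207), the back float at (318,170) and the faceplate centre at (181,176). In the side view they are at (275,252), (315,236) and (257,132). Next I'll measure them.

```bash
cat > h.py <<'E'
import numpy as np, cv2
from scipy.spatial.transform import Rotation as R
from scipy.optimize import least_squares
def rot(q): return R.from_quat([q[1],q[2],q[3],q[0]])
def proj(c,P):
    P=np.atleast_2d(P); p=rot(c["attitude"]).inv().apply(P-c["eye"])
    s=np.c_[p[:,0]/-p[:,2],-p[:,1]/-p[:,2]]
    f=192/np.tan(np.radians(c["vertical_fov"]/2)); r2=(s**2).sum(1,keepdims=True)
    return s*(1+c["k1"]*r2)*f+[c["cx"],c["cy"]]
def tri(obs):  # list of (cam,uv)
    f=lambda P:np.concatenate([(proj(c,P)[0]-uv) for c,uv in obs])
    r=least_squares(f,[0.5,0,0.1]); return r.x,np.abs(r.fun).max()
def up(img,box,k): 
    l,t,r,b=box; return cv2.resize(img[t:b,l:r,::-1],None,fx=k,fy=k,interpolation=cv2.INTER_CUBIC)
E
python3 - <<'E'
from rig import arm
from h import *
cs={n:arm.capture(n) for n in("side","top")}
for n,c in cs.items():
    for l in("float_1","rack","positioner","plate_centre","front_notch","chisel"):
        for d in arm.trace(n,l)[:5]:
            m=d["region"]; ys,xs=np.nonzero(m); print(n,l,round(d["confidence"],2),np.round(d["extent"]),xs.mean().round(1),ys.mean().round(1))
cv2.imwrite("pics/s1.png",up(cs["side"]["img"],(200,90,360,300),3)[:600])
cv2.imwrite("pics/t1.png",up(cs["top"]["img"],(270,130,380,245),5))
cv2.imwrite("pics/t2.png",up(cs["top"]["img"],(135,130,235,230),5))
E
```

```text
side float_1 0.91 [236. 355. 279. 383.] 257.3 371.3
side float_1 0.86 [141. 153. 191. 182.] 164.4 167.0
side float_1 0.78 [291. 211. 339. 266.] 314.1 236.5
side float_1 0.63 [190. 257. 223. 315.] 205.8 285.7
side rack 0.88 [244. 218. 347. 297.] 284.5 265.1
side rack 0.48 [212. 113. 300. 193.] 256.3 151.4
side rack 0.17 [218.  98. 316. 128.] 272.3 111.2
side positioner 0.78 [216. 114. 300. 191.] 256.2 151.4
side plate_centre 0.91 [215. 113. 301. 191.] 255.9 151.3
side front_notch 0.74 [245. 218. 348. 299.] 284.6 264.6
side front_notch 0.72 [218.  97. 315. 131.] 271.6 111.7
side chisel 0.71 [187. 206. 248. 237.] 214.0 219.6
top float_1 0.94 [395. 240. 439. 291.] 416.9 263.4
top float_1 0.73 [153. 253. 182. 312.] 166.2 282.8
top float_1 0.68 [298. 193. 350. 222.] 323.2 206.6
top float_1 0.56 [301. 258. 357. 282.] 327.2 269.3
top rack 0.73 [290. 149. 351. 234.] 319.2 194.9
top positioner 0.71 [142. 140. 224. 228.] 184.6 182.5
top plate_centre 0.74 [146. 140. 227. 224.] 184.4 182.4
top chisel 0.64 [248. 215. 267. 277.] 255.1 245.3
top chisel 0.15 [144. 140. 224. 225.] 184.8 182.6
```

View pics/s1.png

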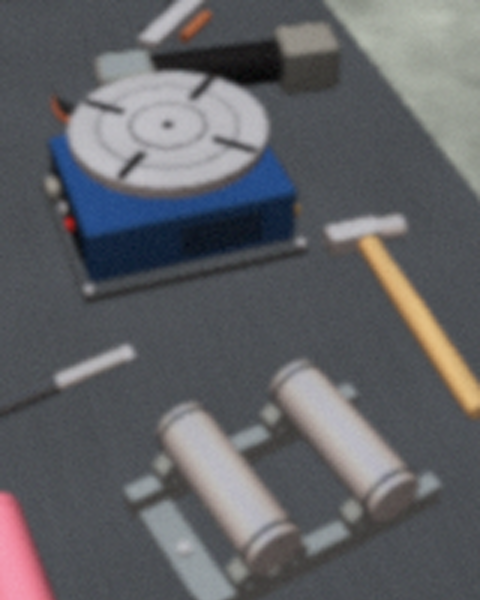

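View pics/t1.png

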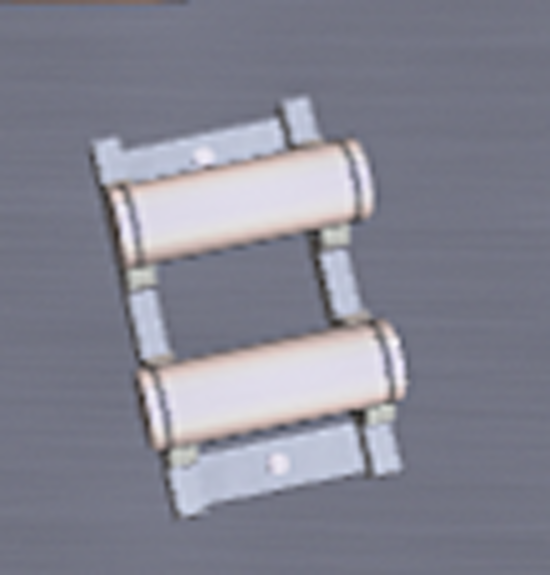

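View pics/t2.png

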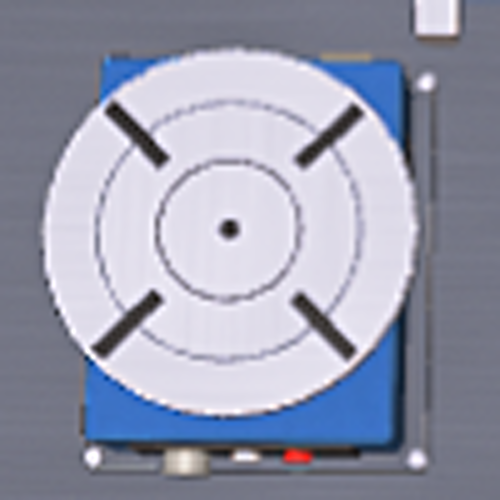

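```bash
cat > fit.py <<'E'
from h import *
def cyl(x,y,z,yaw,L=.15,r=.025,n=48):
    t=np.linspace(0,2*np.pi,n,endpoint=False); d=np.array([-np.sin(yaw),np.cos(yaw),0]); e=np.array([np.cos(yaw),np.sin(yaw),0]); k=np.array([0,0,1.])
    return np.vstack([np.array([x,y,z])+s*L/2*d+r*(np.cos(t)[:,None]*e+np.sin(t)[:,None]*k) for s in(-1,1)])
def fitcyl(obs,x0):
    def f(p):
        o=[]
        for c,pts in obs:
            hull=cv2.convexHull(proj(c,cyl(*p)).astype(np.float32))
            o+=[cv2.pointPolygonTest(hull,(float(u),float(v)),True) for u,v in pts]
        return np.array(o)
    r=least_squares(f,x0,diff_step=1e-3,x_scale=[.1,.1,.1,.1]); return r.x,np.abs(r.fun).mean(),np.abs(r.fun).max()
E
python3 - <<'E'
from rig import arm
from fit import *
cs={n:arm.capture(n) for n in("side","top")}
u=lambda p,o,k:(np.array(p,float)+.5)/k-.5+np.array(o)
pc,e=tri([(cs["side"],u((167,125),(200,90),3)),(cs["top"],u((230,229),(135,130),5))]); print("plate",pc.round(4),e)
def outline(c,seed,box):
    l,t,r,b=box; m=np.full(c["img"].shape[:2],cv2.GC_BGD,np.uint8)
    m[t:b,l:r]=cv2.GC_PR_BGD; cv2.fillPoly(m,[np.int32(seed)],cv2.GC_FGD)
    return m
# manual outlines (crop px)
T=u([(138,375),(146,412),(154,450),(205,437),(260,426),(320,413),(380,402),(403,398),(407,365),(391,322),(340,330),(280,344),(220,357),(160,369)],(270,130),5)
S=u([(160,420),(180,403),(203,408),(230,440),(260,477),(285,505),(299,530),(298,556),(270,573),(247,562),(220,525),(195,487),(172,448)],(200,90),3)
for o in([(cs["top"],T),(cs["side"],S)],[(cs["top"],T)]):
    print("front",fitcyl(o,[.43,-.15,.062,.2]))
T2=u([(110,190),(118,230),(127,266),(190,252),(250,240),(310,228),(365,215),(375,190),(360,143),(300,153),(240,166),(180,179)],(270,130),5)
S2=u([(273,377),(285,363),(310,363),(345,402),(380,440),(408,470),(416,490),(405,510),(375,522),(355,505),(330,470),(300,425)],(200,90),3)
print("back",fitcyl([(cs["top"],T2),(cs["side"],S2)],[.54,-.13,.062,.2]))
E
```

```text
plate [0.5902 0.2282 0.1331] 0.3441910531035717
front (array([ 0.52334916, -0.1837777 ,  0.06894317,  0.23784649]), np.float64(0.6868206831805163), np.float64(2.1586280765492933))
front (array([ 0.52807826, -0.18933478,  0.03207231,  0.24546516]), np.float64(0.5057189094269698), np.float64(0.9315113660659763))
back (array([ 0.63002165, -0.16392071,  0.06678426,  0.22725104]), np.float64(0.8287496033869496), np.float64(1.8877353636371323))
```

{"method": "servo_tool", "body": {
  "linear": [
    [-0.3, 0.25, 0],
    [-0.6, 0.5, 0],
    [-0.95, 0.8, 0],
    [-0.95, 0.8, 0],
    [-0.95, 0.8, 0],
    [-0.95, 0.8, 0],
    [-0.95, 0.8, 0],
    [-0.95, 0.8, 0],
    [-0.95, 0.8, 0],
    [-0.95, 0.8, 0],
    [-0.95, 0.8, 0],
    [-0.95, 0.8, 0],
    [-0.95, 0.8, 0],
    [-0.95, 0.8, 0],
    [-0.95, 0.8, 0],
    [-0.95, 0.8, 0],
    [-0.95, 0.8, 0],
    [-0.95, 0.8, 0],
    [-0.6, 0.5, 0],
    [-0.3, 0.25, 0]
  ],
  "dr": [
    [0, 0, 0],
    [0, 0, 0],
    [0, 0, 0],
    [0, 0, 0],
    [0, 0, 0],
    [0, 0, 0],
    [0, 0, 0],
    [0, 0, 0],
    [0, 0, 0],
    [0, 0, 0],
    [0, 0, 0],
    [0, 0, 0],
    [0, 0, 0],
    [0, 0, 0],
    [0, 0, 0],
    [0, 0, 0],
    [0, 0, 0],
    [0, 0, 0],
    [0, 0, 0],
    [0, 0, 0]
  ]
}}

```text
time: 2.62
tcp_pos: [0.4106, 0.0973, 0.2316]
tcp_rot: [0.001, 0.812, 0.583, 0.0]
ft_force: [0.5, 1.0, 0.3]
finger_gap: 0.085
```

{"method": "servo_tool", "body": {
  "linear": [
    [0, 0, 0],
    [0, 0, 0],
    [0, 0, 0],
    [0, 0, 0],
    [0, 0, 0],
    [0, 0, 0],
    [0, 0, 0],
    [0, 0, 0],
    [0, 0, 0],
    [0, 0, 0],
    [0, 0, 0],
    [0, 0, 0]
  ],
  "dr": [
    [0, 0, 0.4],
    [0, 0, 0.8],
    [0, 0, 1],
    [0, 0, 1],
    [0, 0, 1],
    [0, 0, 1],
    [0, 0, 1],
    [0, 0, 1],
    [0, 0, 1],
    [0, 0, 0.8],
    [0, 0, 0.5],
    [0, 0, 0.2]
  ]
}}

```text
time: 3.62
tcp_pos: [0.4096, 0.1014, 0.2313]
tcp_rot: [-0.0, 0.993, 0.116, -0.0]
ft_force: [0.1, 0.3, -0.4]
finger_gap: 0.0853
```

{"method": "servo_tool", "body": {
  "linear": [
    [0.1, 0.4, 0],
    [0.2, 0.9, 0],
    [0.2, 1, 0],
    [0.2, 1, 0],
    [0.2, 1, 0],
    [0.2, 1, 0],
    [0.2, 1, 0],
    [0.2, 0.9, 0],
    [0.2, 0.6, 0],
    [0.1, 0.2, 0],
    [0, 0, 0],
    [0, 0, 0]
  ],
  "dr": [
    [0, 0, 0],
    [0, 0, 0],
    [0, 0, 0],
    [0, 0, 0],
    [0, 0, 0],
    [0, 0, 0],
    [0, 0, 0],
    [0, 0, 0],
    [0, 0, 0],
    [0, 0, 0],
    [0, 0, 0],
    [0, 0, 0]
  ]
}}

```text
time: 4.62
tcp_pos: [0.4998, -0.0821, 0.231]
tcp_rot: [-0.001, 0.993, 0.117, -0.0]
ft_force: [-0.8, -0.7, 0.1]
finger_gap: 0.0856
```

```bash
python3 - <<'E'
from rig import arm
import cv2,pickle
o=arm.get_obs();c=arm.capture("wrist");pickle.dump((o,c),open("w1.pkl","wb"))
cv2.imwrite("pics/w1.png",c["img"][:,:,::-1]);print(o["tcp_pos"],o["joint_positions"],o["torque"],o["ft_force"])
E
```

```text
[ 0.49980843 -0.08212976  0.23103228] [-0.15774496  0.44797549  0.37978258  1.91820325 -0.22315467  0.81741157
  0.57704288] [-0.02802087  0.01133408  0.01403726] [-0.81737048 -0.72167189  0.14309198]
```

View pics/w1.png

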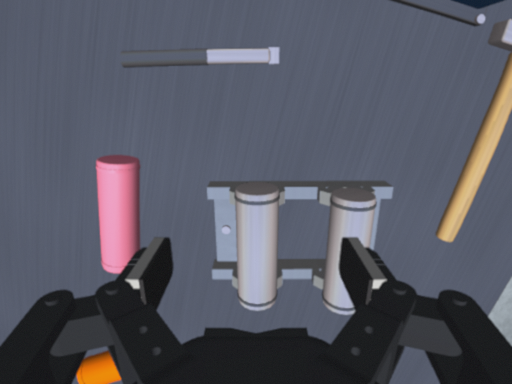

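The front float spans about (236–279, 183–308) and is aligned with the image vertical, so the jaws are square to it. I'll take a second view closer in and fit both together.

{"method": "servo_tool", "body": {
  "linear": [
    [0, 0.4, 0],
    [0, 0.9, 0],
    [0, 1, 0],
    [0, 0.9, 0],
    [0, 0.6, 0],
    [0, 0.2, 0],
    [0, 0, 0],
    [0, 0, 0]
  ],
  "dr": [
    [0, 0, 0],
    [0, 0, 0],
    [0, 0, 0],
    [0, 0, 0],
    [0, 0, 0],
    [0, 0, 0],
    [0, 0, 0],
    [0, 0, 0]
  ]
}}

```text
time: 5.33
tcp_pos: [0.5233, -0.1794, 0.2311]
tcp_rot: [-0.001, 0.993, 0.117, -0.0]
ft_force: [-0.6, 0.5, 0.1]
finger_gap: 0.0857
```

```bash
python3 - <<'E'
from rig import arm
import cv2,pickle
from h import up
o=arm.get_obs();c=arm.capture("wrist");pickle.dump((o,c),open("w2.pkl","wb"))
cv2.imwrite("pics/w2.png",c["img"][:,:,::-1]);print(o["tcp_pos"],o["joint_positions"],o["torque"],o["ft_force"])
o1,c1=pickle.load(open("w1.pkl","rb"))
cv2.imwrite("pics/w1z.png",up(c1["img"],(200,170,320,320),4))
cv2.imwrite("pics/w2z.png",up(c["img"],(200,40,320,190),4))
E
```

```text
[ 0.52325627 -0.1793989   0.23110385] [ 0.03174285  0.51352601  0.37453484  1.79765911 -0.23732894  0.87568216
  0.75055057] [-0.0037725  -0.04498299  0.00960252] [-0.57562288  0.50467483  0.05967855]
```

View pics/w2.png

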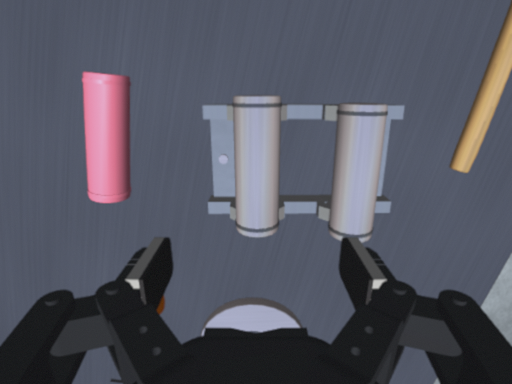

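View pics/w1z.png

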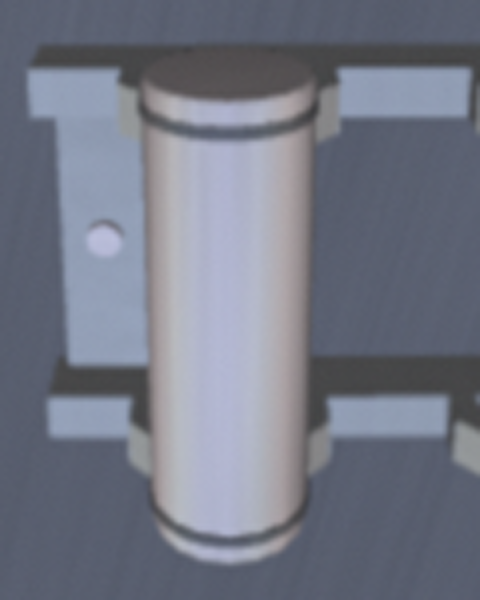

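View pics/w2z.png

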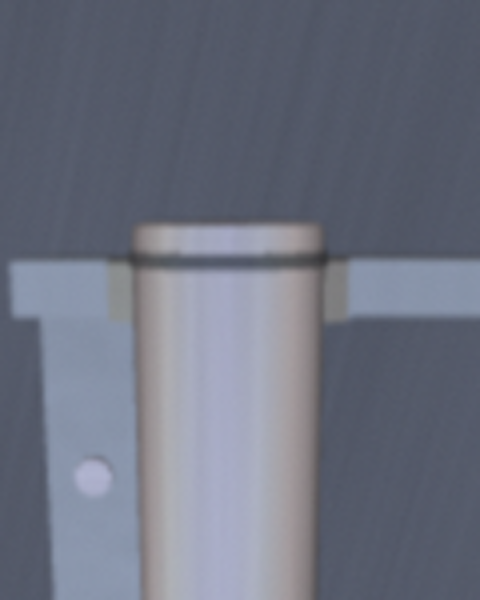

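```bash
python3 - <<'E'
import cv2,pickle
from fit import *
o1,c1=pickle.load(open("w1.pkl","rb"));o2,c2=pickle.load(open("w2.pkl","rb"))
u=lambda p,o,k:(np.array(p,float)+.5)/k-.5+np.array(o)
P1=u([(140,80),(146,150),(150,300),(152,440),(153,500),(160,525),(185,553),(228,562),(275,553),(300,525),(308,500),(310,350),(314,200),(319,80),(228,45)],(200,170),4)
P2=u([(134,230),(134,300),(137,400),(140,500),(143,590),(323,230),(323,300),(321,400),(317,500),(313,590),(180,221),(228,220),(290,221)],(200,40),4)
P2=np.vstack([P2,[(257,236.5),(245,235),(270,235)]])
for o in ([(c1,P1),(c2,P2)],[(c1,P1)],[(c2,P2)]):
    r=fitcyl(o,[.523,-.184,.062,.23]); print(r[0].round(4),r[1:])
p=fitcyl([(c1,P1),(c2,P2)],[.523,-.184,.062,.23])[0]
im=c2["img"][:,:,::-1].copy(); cv2.polylines(im,[cv2.convexHull(proj(c2,cyl(*p)).astype(np.float32)).astype(np.int32)],1,(0,255,0),1)
cv2.imwrite("pics/ov.png",up(im[:,:,::-1],(190,80,330,250),3))
E
```

```text
[ 0.526  -0.1793  0.0601  0.2387] (np.float64(0.35738069152050406), np.float64(1.147527362010591))
[ 0.5264 -0.1802  0.0594  0.2376] (np.float64(0.34115845094159664), np.float64(0.8515286063609504))
[ 0.5258 -0.1794  0.0594  0.2362] (np.float64(0.2771560651251952), np.float64(0.8275900769207833))
```

View pics/ov.png

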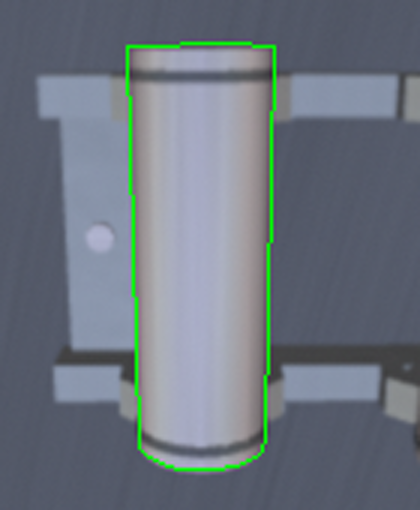

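```bash
cat > fk.py <<'E'
import numpy as np, itertools,pickle
from scipy.spatial.transform import Rotation as R
Q=[];P=[];T=[]
def add(o): Q.append(o["joint_positions"]);P.append(o["tcp_pos"]);q=o["tcp_rot"];T.append(R.from_quat([q[1],q[2],q[3],q[0]]))
E
python3 - <<'E'
from rig import arm
from fk import *
start=dict(joint_positions=[-1.31581904,0.629312,0.03844075,1.51836399,-0.02699556,0.99630977,-0.01995436],tcp_pos=[0.20472407,0.61626119,0.23041248],tcp_rot=[5.59060488e-04,8.10942825e-01,5.85124650e-01,-7.52664689e-04])
add(start)
for f in("w1.pkl","w2.pkl"): add(pickle.load(open(f,"rb"))[0])
for s in itertools.product((1,-1),repeat=4):
  for t in itertools.product((1,-1),repeat=2):
    Rs=[R.from_euler("ZYZYZYZ",[s[0]*q[0],q[1],s[1]*q[2],t[0]*q[3],s[2]*q[4],t[1]*q[5],s[3]*q[6]]) for q in Q] if 0 else [R.from_rotvec([0,0,s[0]*q[0]])*R.from_rotvec([0,q[1],0])*R.from_rotvec([0,0,s[1]*q[2]])*R.from_rotvec([0,t[0]*q[3],0])*R.from_rotvec([0,0,s[2]*q[4]])*R.from_rotvec([0,t[1]*q[5],0])*R.from_rotvec([0,0,s[3]*q[6]]) for q in Q]
    off=[(r.inv()*x) for r,x in zip(Rs,T)]
    e=max((off[0].inv()*k).magnitude() for k in off)
    if e<.1: print(s,t,e,off[0].as_rotvec())
E
```

```text
(-1, -1, -1, -1) (1, 1) 1.2884184452622545e-08 [ 1.29738467e-08  3.53514037e-10 -3.14159264e+00]
```

```bash
cat >> fk.py <<'E'
Z=lambda a:R.from_rotvec([0,0,-a]); Y=lambda a:R.from_rotvec([0,a,0])
def fk(q,p):
    h,a,b,d,e,w=p
    r1=Z(q[0])*Y(q[1])*Z(q[2]); r2=r1*Y(q[3])*Z(q[4]); r3=r2*Y(q[5])
    x=np.array([0,0,h])+r1.apply([e,0,a])+r2.apply([0,0,b])+(r1*Y(q[3])).apply([-e,0,0])+r3.apply([w,0,d])
    return x, r3*Z(q[6])*R.from_rotvec([0,0,np.pi])
start=dict(joint_positions=[-1.31581904,0.629312,0.03844075,1.51836399,-0.02699556,0.99630977,-0.01995436],tcp_pos=[0.20472407,0.61626119,0.23041248],tcp_rot=[5.59060488e-04,8.10942825e-01,5.85124650e-01,-7.52664689e-04])
E
python3 - <<'E'
from fk import *
from scipy.optimize import least_squares
add(start)
for f in("w1.pkl","w2.pkl"): add(pickle.load(open(f,"rb"))[0])
for fix in((0,0),(1,0),(0,1),(1,1)):
    g=lambda v:[v[0],v[1],v[2],v[3],v[4]*fix[0],v[5]*fix[1]]
    r=least_squares(lambda v:np.concatenate([fk(q,g(v))[0]-x for q,x in zip(Q,P)]),[.3,.4,.4,.2,0,0])
    print(fix,r.x.round(4),np.abs(r.fun).max())
E
```

```text
(0, 0) [-15.3393   0.4873   0.4018 -15.4016   0.       0.    ] 0.023857512298101485
(1, 0) [-1.98842e+01  4.80700e-01  3.68900e-01 -1.99274e+01  1.50000e-02
  0.00000e+00] 0.024785077593962562
(0, 1) [-14.4369   0.483    0.3399 -14.4644   0.      -0.052 ] 0.024989807019400484
(1, 1) [22.297   0.5103  0.2918 22.2924 -0.1073 -0.2902] 0.023563920270081723
```

{"method": "servo_tool", "body": {
  "linear": [
    [0, 0, -0.5],
    [0, 0, -0.5],
    [0, 0, -0.5],
    [0, 0, 0],
    [0, 0, 0],
    [0, 0, 0]
  ],
  "dr": [
    [0.8, 0, 0],
    [1, 0, 0],
    [1, 0, 0],
    [1, 0, 0],
    [0.8, 0, 0],
    [0, 0, 0]
  ]
}}

```text
time: 5.88
tcp_pos: [0.5236, -0.1864, 0.2665]
tcp_rot: [-0.238, 0.964, 0.111, -0.029]
ft_force: [-0.9, -1.0, -0.4]
finger_gap: 0.0856
```

```bash
python3 -c "
from rig import arm
import pickle
o=arm.get_obs();pickle.dump((o,0),open('w3.pkl','wb'));print(o)"
```

```text
{'time': 5.8833, 'joint_positions': array([ 0.37284769,  0.65738221,  0.2352253 ,  1.49901881, -0.47183893,
        1.4003926 ,  0.99299542]), 'qd': array([-0.06494707, -0.05393453, -0.00798222,  0.06412984,  0.03867814,
       -0.07792346, -0.04248574]), 'effort': array([ -0.90921337, -56.86588168,   1.64367411, -18.90836835,
        -1.83834314,   2.60732643,   0.29588336]), 'tcp_pos': array([ 0.52355226, -0.18642738,  0.26648558]), 'tcp_rot': array([-0.23782987,  0.96448386,  0.11118156, -0.02909457]), 'ft_force': array([-0.89965414, -1.02166338, -0.40211282]), 'torque': array([-0.5405164 , -0.09080074, -0.02401439]), 'finger_gap': 0.0855947782766655}
```

{"method": "servo_tool", "body": {
  "linear": [
    [0, 0, 0],
    [0, 0, 0],
    [0, 0, 0],
    [0, 0, 0],
    [0, 0, 0],
    [0, 0, 0],
    [0, 0, 0],
    [0, 0, 0],
    [0, 0, 0],
    [0, 0, 0],
    [0, 0, 0]
  ],
  "dr": [
    [-0.8, 0, 0],
    [-1, 0, 0],
    [-1, 0, 0],
    [-1, -0.2, 0],
    [-1, -0.8, 0],
    [-1, -1, 0],
    [-1, -1, 0],
    [-1, -1, 0],
    [-0.6, -0.8, 0],
    [-0.4, -0.2, 0],
    [0, 0, 0]
  ]
}}

```text
time: 6.8
tcp_pos: [0.5258, -0.1775, 0.2661]
tcp_rot: [0.216, 0.946, 0.128, -0.206]
ft_force: [0.3, 0.9, 0.4]
finger_gap: 0.0852
```

```bash
python3 -c "
from rig import arm
import pickle
o=arm.get_obs();pickle.dump((o,0),open('w4.pkl','wb'));print(o)"
```

```text
{'time': 6.8, 'joint_positions': array([-0.34373214,  0.71082521,  0.5708194 ,  1.57883314,  0.18458994,
        1.23190433,  0.34532351]), 'qd': array([ 0.06969304, -0.04845925,  0.03090077,  0.00566545, -0.02500306,
        0.00196948,  0.04461669]), 'effort': array([  0.97282246, -53.37063074,  11.15359068, -16.64903641,
         2.72901781,   1.44581214,  -0.28629226]), 'tcp_pos': array([ 0.52575638, -0.177498  ,  0.26605526]), 'tcp_rot': array([ 0.21569494,  0.94577688,  0.12842891, -0.20612569]), 'ft_force': array([0.32948911, 0.92732618, 0.42350723]), 'torque': array([ 0.57601776, -0.39330678,  0.06307787]), 'finger_gap': 0.0852206267683707}
```

```bash
cat >> fk.py <<'E'
def fkg(q,v):
    # constant link vectors: after q1,q2,q3,...,q6 ; shoulder base h
    r=R.identity(); x=np.array([0,0,v[0]]); 
    r1=Z(q[0]);r2=r1*Y(q[1]);r3=r2*Z(q[2]);r4=r3*Y(q[3]);r5=r4*Z(q[4]);r6=r5*Y(q[5]);r7=r6*Z(q[6])
    x=x+r3.apply([v[4],v[5],v[1]])+r5.apply([0,0,v[2]])+r4.apply([v[6],v[7],0])+r6.apply([v[8],v[9],v[3]])+r1.apply([v[10],v[11],0])
    return x, r7*R.from_rotvec([0,0,np.pi])
E
python3 - <<'E'
from fk import *
from scipy.optimize import least_squares
add(start)
for f in("w1.pkl","w2.pkl","w3.pkl","w4.pkl"): add(pickle.load(open(f,"rb"))[0])
for free in ([],[5,7,9,11],[5,9,11],[4,6],[4,6,8],[5,7,8,9,11],[4,5,6,7,8,9,10,11]):
    idx=[0,1,2,3]+free
    def g(u):
        v=np.zeros(12); v[idx]=u; return v
    # small regularisation
    r=least_squares(lambda u:np.concatenate([np.concatenate([fkg(q,g(u))[0]-x for q,x in zip(Q,P)]),.0005*u[4:]]),[.3,.4,.4,.2]+[0]*len(free))
    print(free,r.x.round(4),np.abs(r.fun).max())
E
```

```text
[] [0.427  0.4605 0.4465 0.3164] 0.025644996423407146
[5, 7, 9, 11] [ 3.362e-01  5.591e-01  3.821e-01  3.499e-01 -8.100e-03 -8.100e-03
 -4.000e-04 -1.150e-02] 5.750001015431374e-06
[5, 9, 11] [ 3.362e-01  5.591e-01  3.821e-01  3.499e-01 -1.620e-02 -4.000e-04
 -1.150e-02] 8.099980916577016e-06
[4, 6] [0.4386 0.4812 0.4198 0.3158 0.0364 0.0338] 0.025027326362766056
[4, 6, 8] [ 0.4375  0.4808  0.4197  0.3179  0.0282  0.0335 -0.0075] 0.02481721746723395
[5, 7, 8, 9, 11] [ 3.362e-01  5.591e-01  3.821e-01  3.499e-01 -8.100e-03 -8.100e-03
 -0.000e+00 -4.000e-04 -1.150e-02] 5.750000293780699e-06
[4, 5, 6, 7, 8, 9, 10, 11] [ 3.362e-01  5.591e-01  3.821e-01  3.499e-01 -0.000e+00 -8.100e-03
  0.000e+00 -8.100e-03 -0.000e+00 -4.000e-04  0.000e+00 -1.150e-02] 5.750000682980233e-06
```

```bash
cat >> fk.py <<'E'
V=np.array([.3362,.5591,.3821,.3499,0,-.0081,0,-.0081,0,-.0004,0,-.0115])
LO=np.array([-3.06,-.37,-1.25,.18,-1.1,.23,-2.94]);HI=np.array([3.06,2.12,1.32,2.47,4.24,1.98,2.94])
from scipy.optimize import least_squares
def ik(pos,rot,q0,reg=1e-3,qr=None,m=.03):
    qr=q0 if qr is None else qr
    f=lambda q:np.concatenate([(fkg(q,V)[0]-pos)*5,(rot.inv()*fkg(q,V)[1]).as_rotvec(),reg*(q-qr)])
    r=least_squares(f,np.clip(q0,LO+m+.001,HI-m-.001),bounds=(LO+m,HI-m)); q=r.x
    return q,np.abs(f(q)[:6]).max()
def toolrot(z,y):
    z=np.array(z,float);z/=np.linalg.norm(z);y=np.array(y,float);y-=z*(y@z);y/=np.linalg.norm(y);return R.from_matrix(np.c_[np.cross(y,z),y,z])
E
python3 - <<'E'
from fk import *
rng=np.random.default_rng(0)
g=np.array([.590,.228,.21])
for sgn in(1,-1):
  for deg in range(-120,121,15):
    a=np.radians(deg); z=[np.cos(a),np.sin(a),0]
    T=toolrot(z,[0,0,sgn]); best=None
    for k in range(12):
        q,e=ik(g+np.array(z)*.0187,T,rng.uniform(LO,HI),1e-4,(LO+HI)/2,.1)
        if e<2e-3:
            d=np.min(np.minimum(q-LO,HI-q)); 
            if best is None or d>best[0]: best=(d,q)
    print(sgn,deg,None if best is None else (best[0].round(2),best[1].round(2)))
E
```

```text
1 -120 None
1 -105 None
1 -90 (np.float64(0.1), array([-0.99,  1.37,  0.51,  1.05,  0.63,  1.88, -0.74]))
1 -75 (np.float64(0.12), array([-0.9 ,  1.23,  0.07,  1.31,  1.02,  1.86, -1.03]))
1 -60 (np.float64(0.41), array([-1.05,  1.18,  0.22,  1.57,  1.09,  1.57, -1.12]))
1 -45 (np.float64(0.65), array([-1.24,  1.18,  0.45,  1.82,  1.21,  1.23, -1.28]))
1 -30 (np.float64(0.34), array([-0.92,  1.09, -0.08,  2.05,  1.67,  1.64, -1.56]))
1 -15 (np.float64(0.1), array([-0.74,  1.13, -0.26,  2.26,  1.98,  1.88, -1.68]))
1 0 None
1 15 None
1 30 None
1 45 None
1 60 (np.float64(0.1), array([ 0.8 ,  1.53, -1.15,  2.2 ,  4.08,  0.53, -0.78]))
1 75 None
1 90 (np.float64(0.1), array([ 0.6 ,  1.29, -0.8 ,  1.75, -1.  ,  0.96, -2.09]))
1 105 (np.float64(0.18), array([ 0.39,  1.24, -0.55,  1.51, -0.92,  1.36, -2.21]))
1 120 (np.float64(0.3), array([ 0.26,  1.29, -0.48,  1.25, -0.8 ,  1.65, -2.33]))
-1 -120 None
-1 -105 None
-1 -90 (np.float64(0.1), array([-0.99,  1.37,  0.51,  1.05,  0.63,  1.88,  2.4 ]))
-1 -75 (np.float64(0.11), array([-0.89,  1.23,  0.05,  1.31,  1.03,  1.87,  2.11]))
-1 -60 (np.float64(0.26), array([-0.93,  1.16,  0.02,  1.57,  1.19,  1.72,  1.96]))
-1 -45 (np.float64(0.25), array([-0.87,  1.12, -0.14,  1.81,  1.45,  1.73,  1.77]))
-1 -30 (np.float64(0.4), array([-0.96,  1.1 , -0.01,  2.05,  1.65,  1.58,  1.57]))
-1 -15 (np.float64(0.2), array([-1.12,  1.15,  0.27,  2.27,  1.93,  1.42,  1.24]))
-1 0 None
-1 15 None
-1 30 None
-1 45 None
-1 60 None
-1 75 None
-1 90 (np.float64(0.1), array([ 0.75,  1.49, -1.15,  1.75, -0.57,  0.71,  0.69]))
-1 105 (np.float64(0.29), array([ 0.58,  1.39, -0.96,  1.5 , -0.57,  1.14,  0.66]))
-1 120 (np.float64(0.15), array([ 0.49,  1.49, -1.1 ,  1.24, -0.31,  1.43,  0.42]))
```

```bash
cat >> fk.py <<'E'
def delta(o,pos,rot):
    q=o["tcp_rot"];r=R.from_quat([q[1],q[2],q[3],q[0]])
    rv=(r.inv()*rot).as_rotvec()
    lin=rot.inv().apply(np.array(pos)-o["tcp_pos"]); lin0=r.inv().apply(np.array(pos)-o["tcp_pos"])
    print("turn units",np.degrees(rv/6).round(2),"lin units in target frame",(lin/.025).round(2),"in current frame",(lin0/.025).round(2))
E
python3 - <<'E'
from fk import *
from rig import arm
o=arm.get_obs(); y=.2375
delta(o,[.526,-.1795,.231],toolrot([0,0,-1],[np.sin(y),-np.cos(y),0]))
E
```

```text
turn units [3.68 4.47 0.3 ] lin units in target frame [-0.01  0.08  1.4 ] in current frame [ 0.62 -0.42  1.19]
```

{"method": "servo_tool", "body": {
  "linear": [
    [0, 0, 0],
    [0, 0, 0],
    [0, 0, 0],
    [0, 0, 0],
    [0, 0, 0],
    [0, 0, 0],
    [0, 0, 0],
    [0, 0, 0.4],
    [0, 0, 0.8],
    [0, 0, 1],
    [0, 0, 1],
    [0, 0, 0.8],
    [0, 0, 0.5],
    [0, 0, 0.2],
    [0, 0, 0],
    [0, 0, 0]
  ],
  "dr": [
    [0.37, 0.45, 0.03],
    [0.74, 0.89, 0.06],
    [0.74, 0.89, 0.06],
    [0.74, 0.89, 0.06],
    [0.74, 0.89, 0.06],
    [0.35, 0.45, 0.03],
    [0, 0, 0],
    [0, 0, 0],
    [0, 0, 0],
    [0, 0, 0],
    [0, 0, 0],
    [0, 0, 0],
    [0, 0, 0],
    [0, 0, 0],
    [0, 0, 0],
    [0, 0, 0]
  ]
}}

```text
time: 8.13
tcp_pos: [0.5252, -0.1829, 0.1508]
tcp_rot: [0.001, 0.994, 0.114, 0.001]
ft_force: [0.2, -0.5, 0.8]
finger_gap: 0.0857
```

```bash
python3 - <<'E'
from fk import *
from rig import arm
o=arm.get_obs(); y=.2375
delta(o,[.526,-.1795,.0425],toolrot([0,0,-1],[np.sin(y),-np.cos(y),0])); print(o["tcp_pos"])
E
```

```text
turn units [ 0.02 -0.01 -0.09] lin units in target frame [ 0.06 -0.13  4.33] in current frame [ 0.05 -0.14  4.33]
[ 0.52522484 -0.18293828  0.15083598]
```

{"method": "servo_tool", "body": {
  "linear": [
    [0.02, -0.05, 0.4],
    [0.02, -0.05, 0.8],
    [0.02, -0.04, 0.8],
    [0, 0, 0.8],
    [0, 0, 0.6],
    [0, 0, 0.5],
    [0, 0, 0.3],
    [0, 0, 0.13],
    [0, 0, 0],
    [0, 0, 0],
    [0, 0, 0]
  ],
  "dr": [
    [0, 0, -0.03],
    [0, 0, -0.03],
    [0, 0, -0.03],
    [0, 0, 0],
    [0, 0, 0],
    [0, 0, 0],
    [0, 0, 0],
    [0, 0, 0],
    [0, 0, 0],
    [0, 0, 0],
    [0, 0, 0]
  ]
}}

```text
time: 9.05
tcp_pos: [0.5263, -0.1807, 0.0436]
tcp_rot: [0.001, 0.993, 0.117, 0.002]
ft_force: [1.0, 0.3, -0.1]
finger_gap: 0.0853
```

```bash
python3 - <<'E'
from fk import *
from rig import arm
import cv2
t=[]
for i in range(6):
    o=arm.get_obs(); t.append(np.r_[o["torque"],o["ft_force"]]); c=arm.capture("side" if i%2 else "wrist"); cv2.imwrite(f"pics/g{i%2}.png",c["img"][:,:,::-1])
print(np.mean(t,0).round(3),np.std(t,0).round(3)); y=.2375
delta(o,[.526,-.1795,.0425],toolrot([0,0,-1],[np.sin(y),-np.cos(y),0])); print(o["tcp_pos"],o["finger_gap"])
E
```

```text
[0.025 0.008 0.002 0.204 0.003 0.164] [0.016 0.019 0.028 0.569 0.451 0.293]
turn units [ 0.02 -0.03 -0.02] lin units in target frame [ 0.02 -0.04  0.03] in current frame [ 0.02 -0.04  0.03]
[ 0.52585576 -0.18052428  0.04322992] 0.08543385454940504
```

View pics/g0.png

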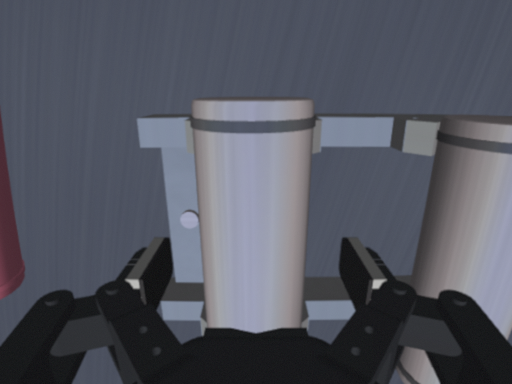

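View pics/g1.png

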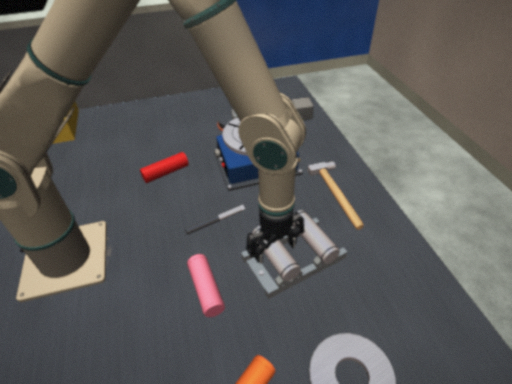

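{"method": "servo_tool", "body": {
  "linear": [
    [0, 0, 0],
    [0, 0, 0],
    [0, 0, 0],
    [0, 0, 0],
    [0, 0, 0],
    [0, 0, 0],
    [0, 0, 0],
    [0, 0, 0],
    [0, 0, 0],
    [0, 0, 0]
  ],
  "dr": [
    [0, 0, 0],
    [0, 0, 0],
    [0, 0, 0],
    [0, 0, 0],
    [0, 0, 0],
    [0, 0, 0],
    [0, 0, 0],
    [0, 0, 0],
    [0, 0, 0],
    [0, 0, 0]
  ],
  "gripper": 255,
  "squeeze": 90
}}

```text
time: 10.18
tcp_pos: [0.525, -0.1806, 0.0434]
tcp_rot: [0.001, 0.993, 0.118, 0.001]
ft_force: [-1.6, -0.5, 6.4]
finger_gap: 0.0477
```

{"method": "servo_tool", "body": {
  "linear": [
    [0, 0, -0.1],
    [0, 0, -0.3],
    [0, 0, -0.5],
    [0, 0, -0.8],
    [0, 0, -0.8],
    [0, 0, -0.8],
    [0, 0, -0.6],
    [0, 0, -0.4],
    [0, 0, -0.2],
    [0, 0, 0],
    [0, 0, 0],
    [0, 0, 0]
  ],
  "dr": [
    [0, 0, 0],
    [0, 0, 0],
    [0, 0, 0],
    [0, 0, 0],
    [0, 0, 0],
    [0, 0, 0],
    [0, 0, 0],
    [0, 0, 0],
    [0, 0, 0],
    [0, 0, 0],
    [0, 0, 0],
    [0, 0, 0]
  ]
}}

```text
time: 11.18
tcp_pos: [0.5245, -0.1799, 0.1543]
tcp_rot: [0.0, 0.993, 0.117, 0.0]
ft_force: [-0.6, -0.3, -3.5]
finger_gap: 0.0479
```

```bash
python3 - <<'E'
from fk import *
from rig import arm
import cv2
t=[]
for i in range(10):
    o=arm.get_obs(); t.append(np.r_[o["torque"],o["ft_force"]]); c=arm.capture("side" if i%2 else "wrist"); cv2.imwrite(f"pics/l{i%2}.png",c["img"][:,:,::-1])
m=np.mean(t,0);print(m.round(3),np.std(t,0).round(3)); r=R.from_quat(o["tcp_rot"][[1,2,3,0]])
print("tool-frame torque",r.inv().apply(m[:3]),r.as_matrix().round(3).tolist())
print(o["tcp_pos"],o["finger_gap"],o["joint_positions"].round(3))
E
```

```text
[ 0.139  0.044 -0.013 -0.16  -0.136 -3.361] [0.04  0.028 0.028 0.559 0.4   0.55 ]
tool-frame torque [ 0.1451346  -0.00995939  0.01304982] [[0.972, 0.233, 0.002], [0.233, -0.972, -0.002], [0.002, 0.002, -1.0]]
[ 0.52525965 -0.18030314  0.15514998] 0.04769056487768474 [ 0.078  0.611  0.309  1.87  -0.274  0.699  0.78 ]
```

View pics/l0.png

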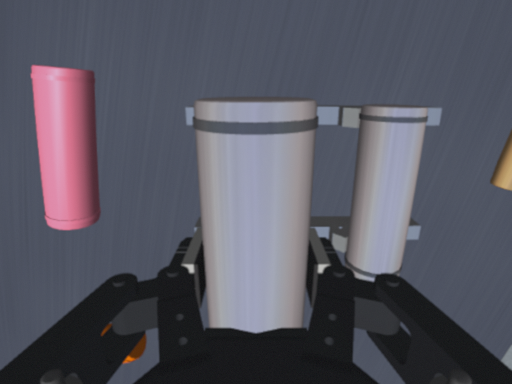

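View pics/l1.png

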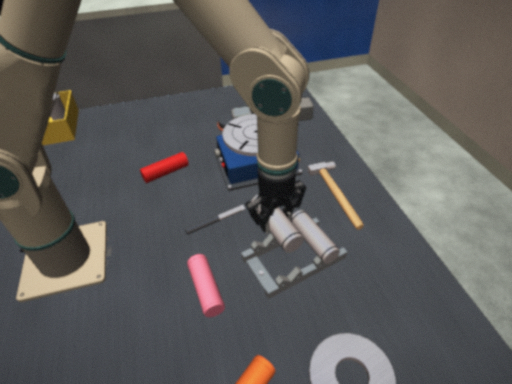

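```bash
cat >> fk.py <<'E'
def jac(q):
    x0,r0=fkg(q,V); J=np.zeros((6,7)); h=1e-6
    for i in range(7):
        d=np.array(q,float); d[i]+=h; x,r=fkg(d,V); J[:3,i]=(x-x0)/h; J[3:,i]=(r*r0.inv()).as_rotvec()/h
    return J
def sim(q,rows,sub=8,lam=0,post=0,W=np.ones(7),log=None):
    q=np.array(q,float); x,r=fkg(q,V); x=x.copy()
    for l,d in rows:
        x1=x+r.apply(np.array(l)*.025); r1=r*R.from_rotvec(np.radians(6*np.array(d)))
        for k in range(sub):
            xa,ra=fkg(q,V); f=1/(sub-k)
            # interpolate
            tr=r*R.from_rotvec((r.inv()*r1).as_rotvec()*(k+1)/sub); tx=x+(x1-x)*(k+1)/sub
            J=jac(q); e=np.r_[tx-xa,(tr*ra.inv()).as_rotvec()]
            Jp=W[:,None]*J.T@np.linalg.inv(J*W@J.T+lam*np.eye(6))
            q=q+Jp@e+post*(np.eye(7)-Jp@J)@((LO+HI)/2-q)
        x,r=x1,r1
        if log is not None: log.append(q.copy())
    return q
E
python3 - <<'E'
from fk import *
q=start["joint_positions"]
A=[([a,b,0],[0,0,0]) for a,b in [(-.3,.25),(-.6,.5)]+[(-.95,.8)]*16+[(-.6,.5),(-.3,.25)]]
A+=[([0,0,0],[0,0,z]) for z in(.4,.8,1,1,1,1,1,1,1,.8,.5,.2)]
A+=[([a,b,0],[0,0,0]) for a,b in((.1,.4),(.2,.9),(.2,1),(.2,1),(.2,1),(.2,1),(.2,1),(.2,.9),(.2,.6),(.1,.2))]
B=[([0,b,0],[0,0,0]) for b in(.4,.9,1,.9,.6,.2)]
for post in(0,.003,.01):
    for W in(np.ones(7),):
        q1=sim(q,A,post=post,sub=3);q2=sim(q1,B,post=post,sub=3);print(post,q1.round(3),q2.round(3))
print(pickle.load(open("w1.pkl","rb"))[0]["joint_positions"].round(3),pickle.load(open("w2.pkl","rb"))[0]["joint_positions"].round(3))
E
```

```text
0 [-0.159  0.448  0.383  1.917 -0.221  0.818  0.577] [ 0.031  0.514  0.377  1.796 -0.235  0.876  0.75 ]
0.003 [ 0.009  0.428  0.142  1.912 -0.079  0.807  0.427] [ 0.204  0.492  0.115  1.791 -0.069  0.863  0.584]
0.01 [ 0.246  0.43  -0.193  1.905  0.112  0.817  0.228] [ 0.436  0.497 -0.23   1.784  0.144  0.877  0.375]
[-0.158  0.448  0.38   1.918 -0.223  0.817  0.577] [ 0.032  0.514  0.375  1.798 -0.237  0.876  0.751]
```

```bash
cat > plan.py <<'E'
from fk import *
def rowsline(q,wps,vmax=.022,wmax=5.5):
    x,r=fkg(q,V); rows=[]
    for p,t in wps:
        n=int(np.ceil(max(np.linalg.norm(np.array(p)-x)/vmax,np.degrees((r.inv()*t).magnitude())/wmax,1)))
        rv=(r.inv()*t).as_rotvec()/n; dx=(np.array(p)-x)/n
        for k in range(n):
            rows.append((r.inv().apply(dx)/.025,np.degrees(rv)/6)); r=r*R.from_rotvec(rv)
        x=np.array(p);r=t
    return rows
def report(q,wps,name):
    log=[np.array(q)]; rows=rowsline(q,wps); sim(q,rows,sub=2,log=log); L=np.array(log)
    mar=np.minimum(L-LO,HI-L); i=np.unravel_index(mar.argmin(),mar.shape)
    print(name,len(rows),"minmargin",mar.min().round(3),"row,joint",i[0],i[1]+1,"vmax",np.abs(np.diff(L,axis=0)).max(0).round(3),"end",L[-1].round(2))
    return rows,L
E
python3 - <<'E'
from plan import *
from rig import arm
q=arm.get_obs()["joint_positions"]
C=np.array([.590,.228]); x0,r0=fkg(q,V)
def down(xaz): a=np.radians(xaz); x=np.array([np.cos(a),np.sin(a),0]); return R.from_matrix(np.c_[x,np.cross([0,0,-1],x),[0,0,-1]])
for xaz in (15,25,35,-120,-135,-150):
    D=down(xaz); E=D*R.from_rotvec([np.pi/2,0,0]); z=E.apply([0,0,1])
    p=np.r_[C,0]+z*.018
    for zz in(.30,):
        up=x0+[0,0,.1]
        M=D if abs(xaz)<90 else down(13-74)
        for nm,w in {"tr-then-tilt":[(up,r0),(np.r_[p[:2],zz],M if abs(xaz)<90 else D),(np.r_[p[:2],zz],E),(np.r_[p[:2],.205],E)],
                   "yaw,tr,tilt":[(up,r0),(up,down(13-74)),(np.r_[.45,.1,zz],D),(np.r_[p[:2],zz],D),(np.r_[p[:2],zz],E),(np.r_[p[:2],.205],E)],
                   "both":[(up,r0),(np.r_[p[:2],zz],E),(np.r_[p[:2],.205],E)]}.items():
            if "yaw" in nm and abs(xaz)<90: continue
            report(q,w,f"{xaz} {nm}")
E
```

```text
15 tr-then-tilt 47 minmargin -0.043 row,joint 42 5 vmax [0.074 0.052 0.041 0.035 0.08  0.046 0.078] end [ 0.23  1.19 -0.24  1.51 -1.11  1.55  1.07]
15 both 30 minmargin -0.052 row,joint 25 5 vmax [0.03  0.042 0.035 0.032 0.054 0.068 0.026] end [ 0.22  1.19 -0.23  1.51 -1.12  1.57  1.08]
25 tr-then-tilt 47 minmargin 0.061 row,joint 42 5 vmax [0.075 0.049 0.04  0.035 0.078 0.046 0.074] end [ 0.18  1.23 -0.24  1.34 -1.    1.69  0.96]
25 both 30 minmargin 0.047 row,joint 25 5 vmax [0.028 0.042 0.034 0.037 0.049 0.075 0.028] end [ 0.17  1.23 -0.22  1.34 -1.02  1.7   0.97]
35 tr-then-tilt 47 minmargin 0.101 row,joint 42 6 vmax [0.075 0.046 0.039 0.034 0.076 0.051 0.072] end [ 0.13  1.29 -0.24  1.16 -0.92  1.84  0.88]
35 both 30 minmargin 0.087 row,joint 25 6 vmax [0.026 0.043 0.033 0.042 0.043 0.082 0.029] end [ 0.11  1.28 -0.21  1.16 -0.93  1.85  0.89]
-120 tr-then-tilt 52 minmargin -0.248 row,joint 47 3 vmax [0.08  0.123 0.047 0.063 0.031 0.103 0.109] end [-1.69  1.91  1.5   2.06 -0.88  0.18 -2.58]
-120 yaw,tr,tilt 64 minmargin -0.257 row,joint 59 3 vmax [0.079 0.124 0.047 0.063 0.031 0.
[... 382 characters left out ...]
0.424 row,joint 59 3 vmax [0.076 0.095 0.049 0.06  0.027 0.078 0.115] end [-1.62  1.97  1.67  1.83 -0.62  0.65 -2.83]
-135 both 39 minmargin -3.635 row,joint 34 5 vmax [0.175 0.06  0.295 0.099 1.926 0.173 1.828] end [-0.7   1.16 -0.43  1.8  -4.72  1.97  1.76]
-150 tr-then-tilt 57 minmargin -0.396 row,joint 52 3 vmax [0.069 0.075 0.048 0.025 0.038 0.05  0.105] end [-1.51  1.89  1.65  1.58 -0.37  1.   -3.05]
-150 yaw,tr,tilt 67 minmargin -0.447 row,joint 62 3 vmax [0.067 0.074 0.048 0.058 0.034 0.05  0.105] end [-1.5   1.92  1.7   1.58 -0.43  1.02 -3.  ]
-150 both 41 minmargin -2.589 row,joint 36 6 vmax [0.524 0.097 0.741 0.102 0.256 0.325 0.191] end [-0.51  1.31 -0.77  1.55 -1.53 -2.33 -1.27]
```

{"method": "servo_tool", "body": {
  "linear": [
    [0, 0, -0.3],
    [0, 0, -0.6],
    [0, 0, -0.9],
    [0, 0, -0.9],
    [0, 0, -0.9],
    [0, 0, -0.9],
    [0, 0, -0.7],
    [0, 0, -0.4],
    [0, 0, -0.2],
    [0, 0, 0]
  ],
  "dr": [
    [0, 0, 0],
    [0, 0, -0.2],
    [0, 0, -0.5],
    [0, 0, -0.6],
    [0, 0, -0.6],
    [0, 0, -0.6],
    [0, 0, -0.4],
    [0, 0, -0.2],
    [0, 0, 0],
    [0, 0, 0]
  ]
}}

```text
time: 12.52
tcp_pos: [0.5252, -0.1802, 0.3012]
tcp_rot: [0.001, 0.961, 0.276, 0.002]
ft_force: [0.9, 0.8, -4.2]
finger_gap: 0.0481
```

```bash
python3 - <<'E'
from plan import *
from rig import arm
o=arm.get_obs();q=o["joint_positions"]; x0,r0=fkg(q,V); X=r0.as_matrix()[:,0]; print("xaz",np.degrees(np.arctan2(X[1],X[0])),o["tcp_pos"],o["torque"],o["finger_gap"])
def down(xaz): a=np.radians(xaz); x=np.array([np.cos(a),np.sin(a),0]); return R.from_matrix(np.c_[x,np.cross([0,0,-1],x),[0,0,-1]])
D=down(32);E=D*R.from_rotvec([np.pi/2,0,0]);p=np.r_[.590,.228,0]+E.apply([0,0,1])*.018
print(p); delta(o,np.r_[p[:2],.30],D)
rows,L=report(q,[(np.r_[p[:2],.30],D),(np.r_[p[:2],.30],E),(np.r_[p[:2],.205],E),(np.r_[p[:2],.205]-.1*E.apply([0,0,1]),E)],"A")
print((np.minimum(L-LO,HI-L)).min(0).round(2))
E
```

```text
xaz 32.020039166267914 [ 0.52516141 -0.18023906  0.30116549] [ 0.13128342  0.13530276 -0.03689652] 0.04814967094636979
[ 5.80461453e-01  2.43264866e-01 -2.99760217e-18]
turn units [ 0.04 -0.02  0.  ] lin units in target frame [ 10.85 -13.19   0.05] in current frame [ 10.86 -13.19   0.02]
A 47 minmargin 0.017 row,joint 47 6 vmax [0.075 0.047 0.039 0.061 0.078 0.047 0.073] end [ 0.22  1.36 -0.24  0.95 -0.9   1.96  0.77]
[2.49 0.76 0.97 0.74 0.14 0.02 1.97]
```

{"method": "servo_tool", "body": {
  "linear": [
    [0.31, -0.38, 0],
    [0.62, -0.76, 0],
    [0.78, -0.95, 0],
    [0.78, -0.95, 0],
    [0.78, -0.95, 0],
    [0.78, -0.95, 0],
    [0.78, -0.95, 0],
    [0.78, -0.95, 0],
    [0.78, -0.95, 0],
    [0.78, -0.95, 0],
    [0.78, -0.95, 0],
    [0.78, -0.95, 0],
    [0.78, -0.95, 0],
    [0.7, -0.86, 0],
    [0.39, -0.48, 0],
    [0.23, -0.28, 0],
    [0, 0, 0]
  ],
  "dr": [
    [0, 0, 0],
    [0, 0, 0],
    [0, 0, 0],
    [0, 0, 0],
    [0, 0, 0],
    [0, 0, 0],
    [0, 0, 0],
    [0, 0, 0],
    [0, 0, 0],
    [0, 0, 0],
    [0, 0, 0],
    [0, 0, 0],
    [0, 0, 0],
    [0, 0, 0],
    [0, 0, 0],
    [0, 0, 0],
    [0, 0, 0]
  ]
}}

```text
time: 13.93
tcp_pos: [0.578, 0.2459, 0.2984]
tcp_rot: [0.001, 0.961, 0.278, -0.0]
ft_force: [-0.5, -0.3, -2.8]
finger_gap: 0.0481
```

{"method": "servo_tool", "body": {
  "linear": [
    [0, 0, 0],
    [0, 0, 0],
    [0, 0, 0],
    [0, 0, 0],
    [0, 0, 0],
    [0, 0, 0],
    [0, 0, 0],
    [0, 0, 0],
    [0, 0, 0],
    [0, 0, 0],
    [0, 0, 0],
    [0, 0, 0],
    [0, 0, 0],
    [0, 0, 0],
    [0, 0, 0],
    [0, 0, 0],
    [0, 0, 0],
    [0, 0, 0],
    [0, 0, 0],
    [0, 0, 0]
  ],
  "dr": [
    [0.3, 0, 0],
    [0.6, 0, 0],
    [0.9, 0, 0],
    [0.9, 0, 0],
    [0.9, 0, 0],
    [0.9, 0, 0],
    [0.9, 0, 0],
    [0.9, 0, 0],
    [0.9, 0, 0],
    [0.9, 0, 0],
    [0.9, 0, 0],
    [0.9, 0, 0],
    [0.9, 0, 0],
    [0.9, 0, 0],
    [0.9, 0, 0],
    [0.9, 0, 0],
    [0.9, 0, 0],
    [0.9, 0, 0],
    [0.4, 0, 0],
    [0.2, 0, 0]
  ]
}}

```text
time: 15.6
tcp_pos: [0.579, 0.2415, 0.2964]
tcp_rot: [0.71, -0.649, -0.184, 0.205]
ft_force: [0.1, -0.2, -3.7]
finger_gap: 0.048
```

```bash
cat > chk.py <<'E'
from plan import *
from rig import arm
import cv2
def down(xaz): a=np.radians(xaz); x=np.array([np.cos(a),np.sin(a),0]); return R.from_matrix(np.c_[x,np.cross([0,0,-1],x),[0,0,-1]])
E=down(32)*R.from_rotvec([np.pi/2,0,0]);p=np.r_[.590,.228,0]+E.apply([0,0,1])*.018
E
python3 - <<'E'
from chk import *
for n in("side","top","wrist"): cv2.imwrite(f"pics/u_{n}.png",arm.capture(n)["img"][:,:,::-1])
o=arm.get_obs();print(o["joint_positions"].round(3),o["tcp_pos"],o["ft_force"],o["finger_gap"],R.from_quat(o["tcp_rot"][[1,2,3,0]]).as_matrix().round(3).tolist())
delta(o,np.r_[p[:2],.30],E)
E
```

```text
[ 0.178  1.183 -0.31   1.25  -0.991  1.848  0.81 ] [0.57918135 0.24314233 0.29973383] [-0.41757419 -0.26402581 -2.38446866] 0.04776621984039807 [[0.848, -0.046, -0.529], [0.531, 0.076, 0.844], [0.002, -0.996, 0.089]]
turn units [-0.85  0.01  0.01] lin units in target frame [ 0.05 -0.01 -0.02] in current frame [ 0.05 -0.01 -0.02]
```

View pics/u_side.png

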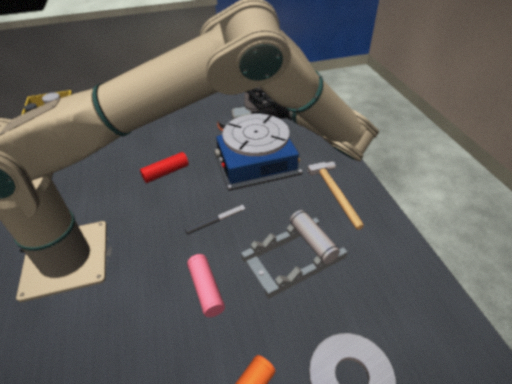

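View pics/u_top.png

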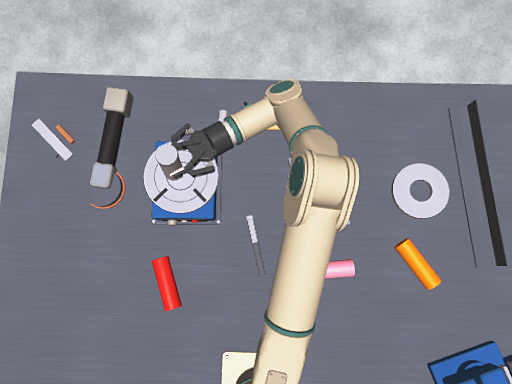

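View pics/u_wrist.png

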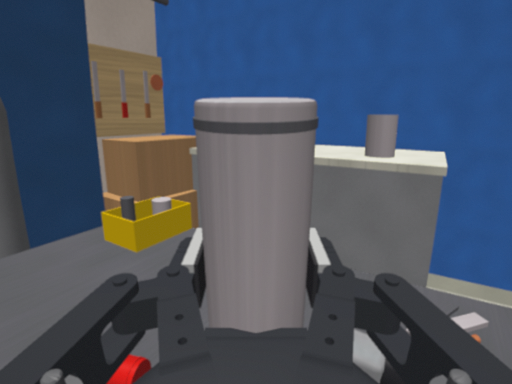

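{"method": "servo_tool", "body": {
  "linear": [
    [0.05, 0, 0],
    [0, 0, 0],
    [0, 0, 0],
    [0, 0, 0],
    [0, 0.2, 0],
    [0, 0.4, 0],
    [0, 0.5, 0],
    [0, 0.5, 0],
    [0, 0.5, 0],
    [0, 0.4, 0],
    [0, 0.2, 0],
    [0, 0.1, 0],
    [0, 0, 0],
    [0, 0, 0]
  ],
  "dr": [
    [-0.3, 0, 0],
    [-0.4, 0, 0],
    [-0.15, 0, 0],
    [0, 0, 0],
    [0, 0, 0],
    [0, 0, 0],
    [0, 0, 0],
    [0, 0, 0],
    [0, 0, 0],
    [0, 0, 0],
    [0, 0, 0],
    [0, 0, 0],
    [0, 0, 0],
    [0, 0, 0]
  ]
}}

```text
time: 16.92
tcp_pos: [0.5801, 0.2445, 0.2301]
tcp_rot: [0.681, -0.678, -0.196, 0.195]
ft_force: [-0.3, -0.2, -2.6]
finger_gap: 0.0475
```

```bash
python3 - <<'E'
from chk import *
import pickle
t=[]
for i in range(6):
    o=arm.get_obs();t.append(np.r_[o["tcp_pos"],o["torque"],o["ft_force"]]); c=arm.capture(["top","wrist","side"][i%3]); pickle.dump((o,c),open(f"v_{i%3}.pkl","wb"))
    cv2.imwrite(f"pics/v_{i%3}.png",c["img"][:,:,::-1])
print(np.mean(t,0).round(4));print(o["joint_positions"].round(3)); delta(o,np.r_[p[:2],.215],E)
from h import up,proj
o,c=pickle.load(open("v_0.pkl","rb")); cv2.imwrite("pics/v_0z.png",up(c["img"],(135,130,255,230),5))
E
```

```text
[ 5.8020e-01  2.4450e-01  2.3040e-01 -1.4953e+00 -9.2190e-01 -2.5000e-03
 -4.2800e-02 -1.2510e-01 -3.1616e+00]
[ 0.159  1.237 -0.273  1.227 -0.931  1.788  0.872]
turn units [-0.02  0.01  0.02] lin units in target frame [-0.01  0.61 -0.05] in current frame [-0.01  0.61 -0.05]
```

View pics/v_0z.png

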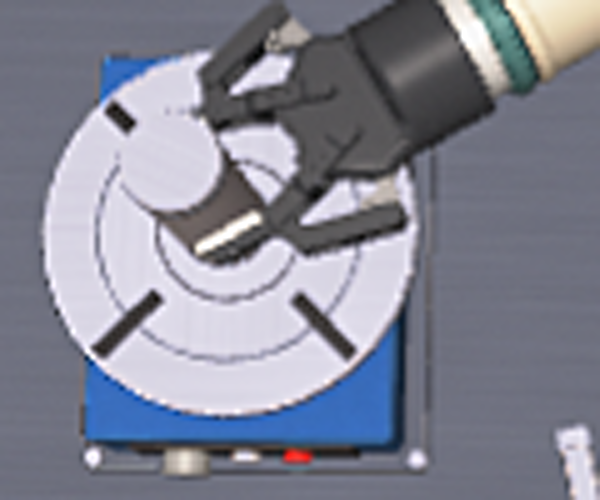

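View pics/v_1.png

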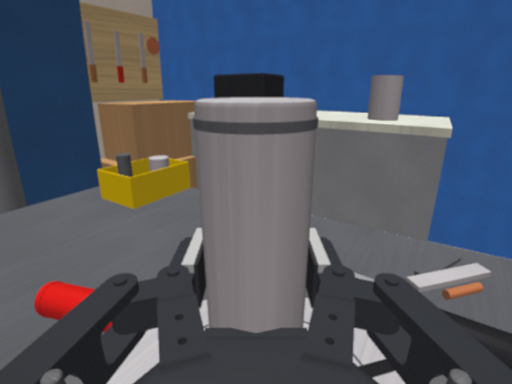

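View pics/v_2.png

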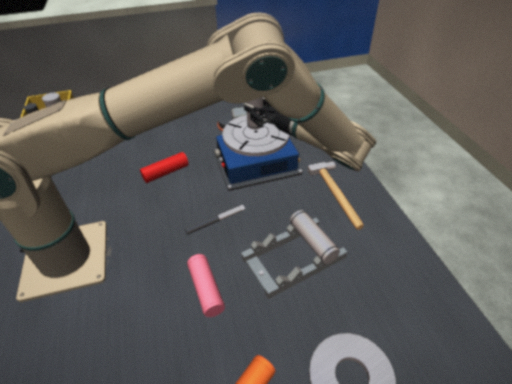

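```bash
python3 - <<'E'
from chk import *
from fit import *
o,c=pickle.load(open("v_0.pkl","rb"))
u=lambda P_,o,k:(np.array(P_,float)+.5)/k-.5+np.array(o)
# plate centre from ring fits (crop px: small ring, plate) at z=.130
def onplane(c,uv,z): return least_squares(lambda a:proj(c,[a[0],a[1],z])[0]-uv,[.59,.228]).x
print("plate@z.130 from top",onplane(c,u((230,229),(135,130),5),.130))
r=R.from_quat(o["tcp_rot"][[1,2,3,0]]); 
fc=o["tcp_pos"]+r.apply([0,-.001,-.018]); ax=-r.apply([0,1,0]); top=fc+.075*ax; print("float centre pred",fc,"tilt deg",np.degrees(np.arccos(ax[2])))
t=np.linspace(0,2*np.pi,60); X=r.apply([1,0,0]);Zt=r.apply([0,0,1])
ring=proj(c,top+.025*(np.cos(t)[:,None]*X+np.sin(t)[:,None]*Zt))
im=up(c["img"],(135,130,255,230),5); k=lambda q:((q-[135,130]+.5)*5-.5).round().astype(np.int32)
cv2.polylines(im,[k(ring)],1,(0,0,255),1)
for d,col in((.04,(0,200,0)),(.105,(0,200,0))):
    cv2.polylines(im,[k(proj(c,np.c_[.590+d*np.cos(t),.228+d*np.sin(t),.130+0*t]))],1,col,1)
cv2.imwrite("pics/v_0o.png",im)
print(proj(c,top))
E
```

```text
plate@z.130 from top [0.59177128 0.22873073]
float centre pred [0.58975299 0.22922511 0.23150704] tilt deg 0.19160884487208457
[[167.11375051 161.29391084]]
```

View pics/v_0o.png

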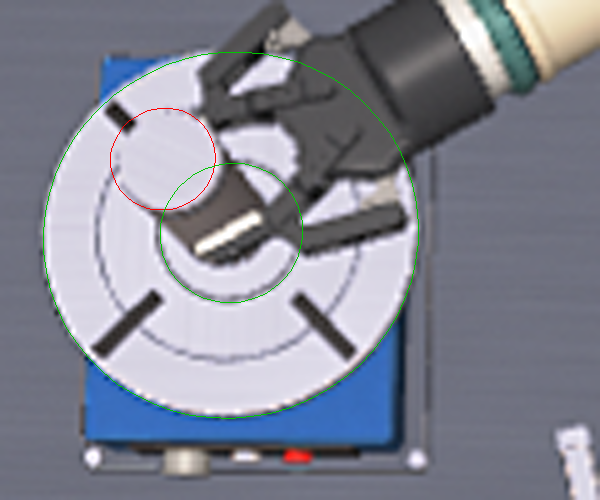

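{"method": "servo_tool", "body": {
  "linear": [
    [0.05, 0.1, 0.02],
    [0.05, 0.2, 0.01],
    [0, 0.2, 0],
    [0, 0.15, 0],
    [0, 0.1, 0],
    [0, 0.05, 0],
    [0, 0, 0],
    [0, 0, 0]
  ],
  "dr": [
    [0, 0, 0],
    [-0.02, 0, 0],
    [0, 0, 0],
    [0, 0, 0],
    [0, 0, 0],
    [0, 0, 0],
    [0, 0, 0],
    [0, 0, 0]
  ]
}}

```text
time: 17.88
tcp_pos: [0.5817, 0.2464, 0.2097]
tcp_rot: [0.68, -0.679, -0.196, 0.195]
ft_force: [-0.3, 0.7, -4.0]
finger_gap: 0.048
```

```bash
python3 - <<'E'
from chk import *
o=arm.get_obs(); print(o["tcp_pos"],o["ft_force"],o["torque"])
r=R.from_quat(o["tcp_rot"][[1,2,3,0]]); print("y axis",r.apply([0,1,0]), "bottom z",(o["tcp_pos"]+r.apply([0,.074,-.018]))[2])
E
```

```text
[0.58169033 0.24642815 0.20973033] [-0.30275863  0.74237454 -3.97137614] [-1.48408809e+00 -9.67601247e-01 -1.45771278e-03]
y axis [ 5.57865635e-04  1.33173931e-03 -9.99998958e-01] bottom z 0.13571542983826418
```

{"method": "servo_tool", "body": {
  "linear": [
    [0, 0.03, 0],
    [0, 0.03, 0],
    [0, 0.03, 0],
    [0, 0, 0],
    [0, 0, 0],
    [0, 0, 0]
  ],
  "dr": [
    [0, 0, 0],
    [0, 0, 0],
    [0, 0, 0],
    [0, 0, 0],
    [0, 0, 0],
    [0, 0, 0]
  ]
}}

```text
time: 18.38
tcp_pos: [0.5817, 0.2464, 0.2076]
tcp_rot: [0.68, -0.679, -0.196, 0.195]
ft_force: [0.7, -0.3, -2.6]
finger_gap: 0.0479
```

{"method": "servo_tool", "body": {
  "linear": [
    [0, 0.02, 0],
    [0, 0.02, 0],
    [0, 0, 0],
    [0, 0, 0]
  ],
  "dr": [
    [0, 0, 0],
    [0, 0, 0],
    [0, 0, 0],
    [0, 0, 0]
  ]
}}

```text
time: 18.72
tcp_pos: [0.5817, 0.2464, 0.2064]
tcp_rot: [0.68, -0.679, -0.196, 0.195]
ft_force: [0.9, -0.2, -3.8]
finger_gap: 0.0479
```

{"method": "servo_tool", "body": {
  "linear": [
    [0, 0.02, 0],
    [0, 0.02, 0],
    [0, 0, 0],
    [0, 0, 0]
  ],
  "dr": [
    [0, 0, 0],
    [0, 0, 0],
    [0, 0, 0],
    [0, 0, 0]
  ]
}}

```text
time: 19.05
tcp_pos: [0.5817, 0.2464, 0.2055]
tcp_rot: [0.68, -0.679, -0.196, 0.195]
ft_force: [-0.0, -0.1, -2.5]
finger_gap: 0.0479
```

Nothing has touched yet, so I'll keep going down in 0.5 mm steps.

{"method": "servo_tool", "body": {
  "linear": [
    [0, 0.02, 0],
    [0, 0, 0],
    [0, 0.02, 0],
    [0, 0, 0],
    [0, 0, 0]
  ],
  "dr": [
    [0, 0, 0],
    [0, 0, 0],
    [0, 0, 0],
    [0, 0, 0],
    [0, 0, 0]
  ]
}}

```text
time: 19.47
tcp_pos: [0.5817, 0.2465, 0.2048]
tcp_rot: [0.68, -0.679, -0.196, 0.195]
ft_force: [-0.1, -0.7, -2.1]
finger_gap: 0.0477
```

{"method": "servo_tool", "body": {
  "linear": [
    [0, 0.02, 0],
    [0, 0, 0],
    [0, 0, 0]
  ],
  "dr": [
    [0, 0, 0],
    [0, 0, 0],
    [0, 0, 0]
  ]
}}

```text
time: 19.72
tcp_pos: [0.5816, 0.2465, 0.2048]
tcp_rot: [0.68, -0.679, -0.196, 0.195]
ft_force: [-1.3, -0.6, 1.2]
finger_gap: 0.0478
```

```bash
python3 - <<'E'
from chk import *
t=[]
for i in range(5):
    o=arm.get_obs();t.append(np.r_[o["tcp_pos"],o["torque"],o["ft_force"]]); arm.capture("top")
print(np.mean(t,0).round(4))
E
```

```text
[ 0.5816  0.2465  0.2048 -0.7988 -0.3285  0.1539 -0.9659 -0.6465  1.4404]
```

{"method": "servo_tool", "body": {
  "linear": [
    [0, 0, 0],
    [0, 0, 0],
    [0, 0, 0],
    [0, 0, 0]
  ],
  "dr": [
    [0, 0, 0],
    [0, 0, 0],
    [0, 0, 0],
    [0, 0, 0]
  ],
  "squeeze": 20
}}

```text
time: 20.3
tcp_pos: [0.5816, 0.2466, 0.2047]
tcp_rot: [0.68, -0.679, -0.196, 0.195]
ft_force: [-1.5, -1.3, 3.2]
finger_gap: 0.048
```

{"method": "servo_tool", "body": {
  "linear": [
    [0, 0, 0],
    [0, 0, 0],
    [0, 0, 0],
    [0, 0, 0],
    [0, 0, 0],
    [0, 0, 0],
    [0, 0, 0],
    [0, 0, 0],
    [0, 0, 0],
    [0, 0, 0]
  ],
  "dr": [
    [0, 0, 0],
    [0, 0, 0],
    [0, 0, 0],
    [0, 0, 0],
    [0, 0, 0],
    [0, 0, 0],
    [0, 0, 0],
    [0, 0, 0],
    [0, 0, 0],
    [0, 0, 0]
  ],
  "gripper": 0
}}

```text
time: 21.13
tcp_pos: [0.5817, 0.2464, 0.204]
tcp_rot: [0.68, -0.679, -0.196, 0.195]
ft_force: [-0.0, -0.4, -0.0]
finger_gap: 0.0855
```

```bash
python3 - <<'E'
from chk import *
from h import up
for n in("top","wrist"):
    c=arm.capture(n); cv2.imwrite(f"pics/x_{n}.png",c["img"][:,:,::-1] if n=="wrist" else up(c["img"],(135,130,255,230),5))
o=arm.get_obs();print(o["tcp_pos"],o["ft_force"],o["finger_gap"],o["joint_positions"].round(3))
q=o["joint_positions"]; x,r=fkg(q,V)
for d in(.06,.08,.1): report(q,[(x-r.apply([0,0,d]),r)],str(d))
report(q,[(x-r.apply([0,0,.08])+[0,0,.0],r),(x-r.apply([0,0,.12])+[0,0,.1],r)],"up")
E
```

```text
[0.58169275 0.24644431 0.20400814] [ 0.51693504 -0.54714684  0.27195194] 0.08575813898912489 [ 0.153  1.277 -0.269  1.207 -0.922  1.779  0.889]
0.06 3 minmargin 0.095 row,joint 3 6 vmax [0.015 0.016 0.006 0.053 0.008 0.036 0.024] end [ 0.2   1.32 -0.25  1.06 -0.9   1.89  0.82]
0.08 4 minmargin 0.057 row,joint 4 6 vmax [0.015 0.018 0.006 0.056 0.008 0.037 0.026] end [ 0.21  1.34 -0.25  1.   -0.9   1.92  0.8 ]
0.1 5 minmargin 0.019 row,joint 5 6 vmax [0.015 0.02  0.006 0.061 0.008 0.039 0.028] end [ 0.22  1.36 -0.25  0.94 -0.9   1.96  0.77]
up 9 minmargin -0.05 row,joint 9 6 vmax [0.015 0.021 0.006 0.056 0.013 0.037 0.034] end [ 0.24  1.25 -0.26  0.92 -0.95  2.03  0.65]
```

View pics/x_top.png

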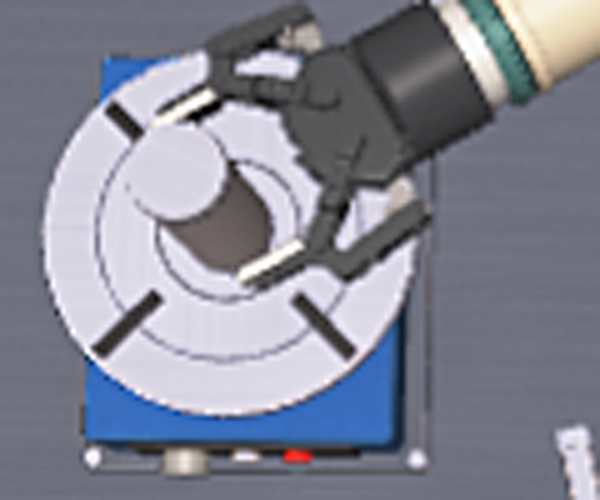

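View pics/x_wrist.png

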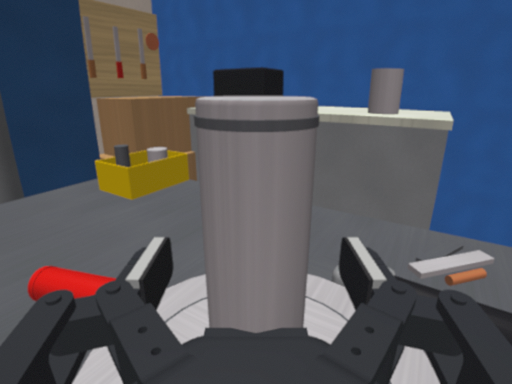

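{"method": "servo_tool", "body": {
  "linear": [
    [0, 0, -0.1],
    [0, 0, -0.3],
    [0, 0, -0.5],
    [0, 0, -0.6],
    [0, 0, -0.6],
    [0, 0, -0.5],
    [0, 0, -0.3],
    [0, 0, -0.1],
    [0, 0, 0],
    [0, 0, 0]
  ],
  "dr": [
    [0, 0, 0],
    [0, 0, 0],
    [0, 0, 0],
    [0, 0, 0],
    [0, 0, 0],
    [0, 0, 0],
    [0, 0, 0],
    [0, 0, 0],
    [0, 0, 0],
    [0, 0, 0]
  ]
}}

```text
time: 22.07
tcp_pos: [0.6213, 0.1832, 0.204]
tcp_rot: [0.68, -0.679, -0.196, 0.195]
ft_force: [-0.2, -0.0, -0.4]
finger_gap: 0.0854
```

```bash
python3 - <<'E'
from chk import *
from h import up,proj
for n in("top","wrist","side"):
    c=arm.capture(n); cv2.imwrite(f"pics/y_{n}.png",c["img"][:,:,::-1])
    if n=="top":
        im=up(c["img"],(135,130,255,230),5); k=lambda q:((q-[135,130]+.5)*5-.5).round().astype(np.int32); t=np.linspace(0,2*np.pi,60)
        for z in(.13,.28):
            cv2.polylines(im,[k(proj(c,np.c_[.5918+.025*np.cos(t),.2287+.025*np.sin(t),z+0*t]))],1,(0,0,255),1)
        cv2.imwrite("pics/y_topz.png",im)
o=arm.get_obs();print(o["time"],o["tcp_pos"],o["ft_force"],o["finger_gap"],o["joint_positions"].round(3))
E
```

```text
22.2167 [0.62110454 0.18364063 0.20421825] [-0.50105883  0.18900351 -0.30429112] 0.08562912341997009 [ 0.209  1.336 -0.264  1.017 -0.894  1.908  0.799]
```

View pics/y_topz.png

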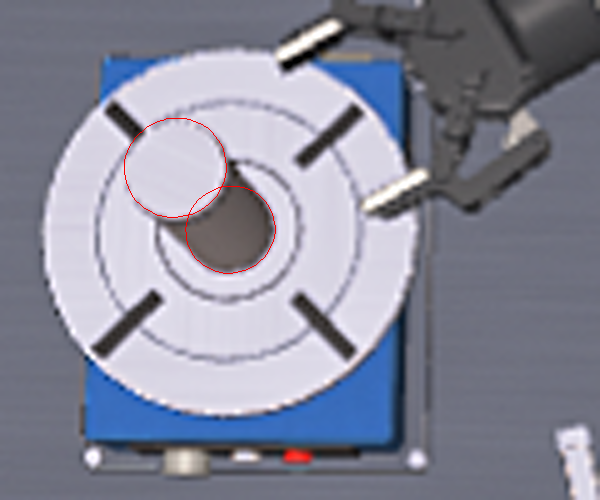

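View pics/y_wrist.png

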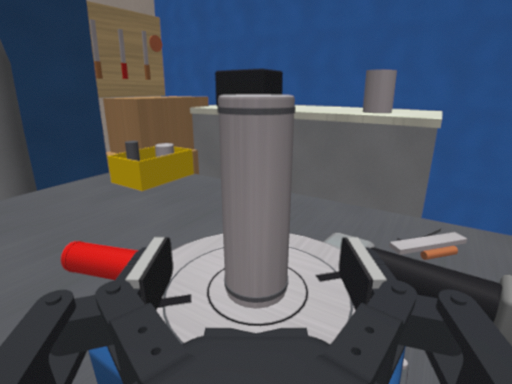

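View pics/y_side.png

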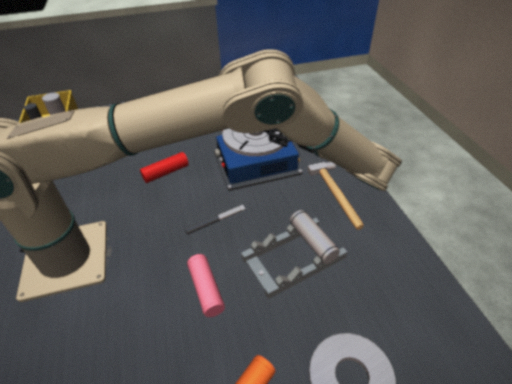

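The float stands upright. Its base matches the disc I projected onto the plate centre (crop 230,229) and lies inside the small ring. The gripper is clear of it, the other float is still in the back notch, and the tools and flange haven't moved. I'm handing the job in.

```bash
python3 -c "
from rig import arm
print(arm.job_done())"
```

```text
the job is handed in; nothing more can be done
None
```

The front float now stands upright, heavy end down, inside the small ring on the faceplate. I let go, backed the gripper 75 mm off, and handed the job in at about 22 s of the 67 s allowed.

- **Heavy end:** I lifted the float clear of the rack by its middle. The wrist moment changed by about 0.12 N m with a 3.4 N load, which matches a balance point about 35 mm off centre. That put the heavy end on the side away from the positioner (-y). The sign agreed with the gripper's own weight moment when I tilted it earlier.
- **Setting down:** I lowered the float in 0.5 mm steps until it touched, with an estimated 4–5 N on the plate. I then eased the grip to 20 N and opened the fingers.
- **Last checks:** In the top view the float's base and top match the outlines predicted for an upright float at the plate centre, to about 1–2 mm. The wrist view also shows it upright inside the ring. The force on the tool is back to noise. The other float is still in its notch, and the hammer, chisel, flange and look-alikes look unmoved.
- **Disagreements:**
  - The two-view height of the plate came out at 133 mm against the stated 130 mm; contact was at about 130.5 mm.
  - While I was holding the float over the plate, the top camera showed it about 3 mm off the position computed from the arm, so I corrected for that before lowering.
  - I turned the tool 5° too far when standing the float up and corrected it in the air.
  - The arm hid the float from the side camera, so the final position was checked only from the top and wrist views.

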